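# Fold up a carton around a furnace controller

## Robot

A 7-joint arm with a two-finger parallel gripper is mounted at the origin on the work surface. World frame = base frame: x ahead of the robot, y to its left, z up, the work surface at z = 0. Lengths are in m, angles in rad, forces in N, time in s.
With the tool pointing down it reaches from about 0.425 to 0.875 m from the base axis. Payload 4.7 kg.
Tool frame: the origin (TCP) lies on the centre line of the jaws, within the pads' length; the fingertips stand 14 mm ahead of it and the grasp point (between the pads) lies 5 mm behind it; z points along the fingers, y is the line along which they close (so a half turn about z gives the same grasp; the last joint's range is limited). The gripper opens to 87 mm and grips with 3 to 60 N. Pads are 19 mm wide; open, the fingers measure 117 mm over their backs; the gripper's body (75 mm by 190 mm) begins 51 mm behind the grasp point.
Start: joints at [1.28, 0.321, -0.07, 1.45, 0.023, 1.371, -0.057], TCP at [0.195, -0.62, 0.237] pointing down, gripper open.
Joint ranges: [-2.86, 2.86], [-0.3, 2.09], [-1.38, 1.24], [0.06, 2.45], [-1.56, 4.7], [0.09, 2.05], [-2.69, 2.69]. Speed limits (rad/s): [2.57, 2.57, 3.14, 3.14, 3.14, 3.14, 3.14].

## Interface

Orientations are given as a rotation vector (axis times angle).
In Python, from bench import ctrl gives the robot as it stands.
- The arm moves only by the tool send_rows, never from a script. Its argument "steps" is a list of rows, each an object of numbers: "tx", "ty", "tz": the shift along the tool's x, y, z in units of 60 mm (1.0 is 60 mm); "turn": the turn about the tool's z in units of 8 degrees (1.0 is 8 degrees); "grip": the opening, from 0 (shut) to 1 (fully open). A call has 1 to 12 rows; each row shifts and turns the commanded pose from where the row before left it, along the tool's axes as they then stand; what a row does not reach is not made up. A row lasts 1/8 s, in which the tool goes at most 62.5 mm and 10.7 degrees, less where a joint would pass 70% of its speed; a pose out of reach is approached as far as the arm can. A call is refused whole if a number of a shift passes 1 or a number of a turn 1, either way. A call with a gripper value outside its range is refused whole. The fingers move at their own pace and stop on an object; "newtons" is the grip in N (left out, the last holds). Time passes only in rows, so rows that do not move let the fingers close. It gives the time, the measured TCP pose, the force, the opening and the grip force at its end, in the units of the state.
- ctrl.get_state(): the state, without advancing time (a new reading comes with each control period).
- ctrl.get_image(name): name is "scene" or "top"; returns a dict with "pixels" (400x640x3 uint8, red, green, blue), "K" (3x3 intrinsics, pixels), "dist" ([k1, k2, p1, p2, k3] as OpenCV has them; the pictures are not rectified), "cam_to_world" (4x4, takes a point from camera to world coordinates). Camera axes: x right, y down, z forward; pixel columns grow to the right and rows downward; lengths in m; the calibration is good to about 2 mm. A picture is of the moment at which its call begins. There is no depth.
- ctrl.close_job(): hands the job in; it is judged then, once.
The state is a dict: "time": time; "joint_positions": joint angles; "qd": joint speeds; "joint_torque": joint torques, N m; "position": TCP position; "tool_rot": TCP orientation; "ft_force": force on the tool from outside, world axes, zero at the start; "torque": the same for the moment, N m; "grip_width": opening from 0.0 (shut) to 1.0 (fully open); "grip_force": force on a finger pad.
Only numpy, scipy, OpenCV 4.12 (cv2) and the standard library are available. Lean on these libraries where they do the work, as an engineer would, in place of code of your own. Each camera call takes 0.05 s, during which the arm holds its last target. There are 200 camera calls.

## Task

The spare furnace controller stands half on the far flap of a half-opened carton, whose side nearest the robot is already up. Slide it, without lifting it or tipping it over, until it stands wholly on the carton's floor and clear of all four folds; only then fold the far flap up, fold up the left and right ones too, and leave all four standing upright around it as an open box. Leave the other things on the bench where they are.

Things in the scene. Friction and masses are not known exactly. Their poses are not given: they have to be found in the camera images.
- carton: half-opened cardboard carton on a grey set-up block, both immovable. Origin on the bench under the floor's middle, z up, x away from the robot. Floor 120 mm (x) by 150 mm (y), 4 mm thick, top 40 mm above the bench; folds along its edges at x = -60 (near), +60 (far), y = +75 (left), -75 mm (right). The block is 100 x 130 mm, 36 mm high: there is free space under the flaps
- controller: black temperature controller, a plain box 66 mm (its x) by 48 mm (its y) by 48 mm high, about 0.25 kg, with a grey display end at +x and brass terminals at -x; origin at the middle of its underside. It starts standing partly on the carton's floor and partly on the far flap, display end towards the carton's middle, and slides on cardboard
- corner_a (a point): bottom corner of the controller at its +x, +y
- corner_b (a point): bottom corner of the controller at its +x, -y
- corner_c (a point): bottom corner of the controller at its -x, +y
- corner_d (a point): bottom corner of the controller at its -x, -y
- flap_near (a joint): angle of the robot-side flap about its fold: 0 = level with the floor, 1.57 = upright, stop at 1.6; stiff crease, stays where it is left (about 1 N at the free edge moves it), no spring; already upright at the start
- flap_near_edge (a point): middle of the robot-side flap's free edge, at its inner (upper when level) face; the flap is 50 mm from fold to free edge, 4 mm thick, as wide as its floor edge less 3 mm. The fold axis lies at the floor's top surface: level, the flap is flush with the floor; upright, it reaches 90 mm above the bench, inner face on the fold line, outer face 4 mm outside it
- flap_far (a joint): angle of the far-side flap about its fold: 0 = level with the floor, 1.57 = upright, stop at 1.6; stiff crease, stays where it is left (about 1 N at the free edge moves it), no spring; starts at 0, lying flat under the controller
- flap_far_edge (a point): middle of the far-side flap's free edge, at its inner (upper when level) face; the flap is 50 mm from fold to free edge, 4 mm thick, as wide as its floor edge less 3 mm. The fold axis lies at the floor's top surface: level, the flap is flush with the floor; upright, it reaches 90 mm above the bench, inner face on the fold line, outer face 4 mm outside it
- flap_left (a joint): angle of the left (carton +y) flap about its fold: 0 = level with the floor, 1.57 = upright, stop at 1.6; stiff crease, stays where it is left (about 1 N at the free edge moves it), no spring; starts 0.1 to 0.5
- flap_left_edge (a point): middle of the left (carton +y) flap's free edge, at its inner (upper when level) face; the flap is 50 mm from fold to free edge, 4 mm thick, as wide as its floor edge less 3 mm. The fold axis lies at the floor's top surface: level, the flap is flush with the floor; upright, it reaches 90 mm above the bench, inner face on the fold line, outer face 4 mm outside it
- flap_right (a joint): angle of the right (carton -y) flap about its fold: 0 = level with the floor, 1.57 = upright, stop at 1.6; stiff crease, stays where it is left (about 1 N at the free edge moves it), no spring; starts 0.1 to 0.5
- flap_right_edge (a point): middle of the right (carton -y) flap's free edge, at its inner (upper when level) face; the flap is 50 mm from fold to free edge, 4 mm thick, as wide as its floor edge less 3 mm. The fold axis lies at the floor's top surface: level, the flap is flush with the floor; upright, it reaches 90 mm above the bench, inner face on the fold line, outer face 4 mm outside it
- screw_dish: white plastic dish with screws, 68 mm across, 18 mm high; origin at the centre of its underside; stands near one of the carton's four outer corners, between the flaps; leave it alone
- tape_roll: paper tape roll lying flat, 68 mm across, 22 mm high; origin at the centre of its underside; stands near one of the carton's four outer corners, between the flaps; leave it alone
- grease_jar: white jar with grey lid, 48 mm across, 48 mm high; origin at the centre of its underside; stands near one of the carton's four outer corners, between the flaps; leave it alone
- pipe_flange: steel pipe flange, 64 mm across, 34 mm high with its neck; origin at the centre of its underside; stands near one of the carton's four outer corners, between the flaps; leave it alone
- screwdriver: screwdriver lying on the bench, some 0.2 m long; origin at the centre of its underside; well to one side of the carton; leave it alone
- solvent_bottle: white bottle, 66 mm across, 160 mm high; origin at the centre of its underside; well to one side of the carton; leave it alone
- wrench: steel wrench lying on the bench; origin at the centre of its underside; well to one side of the carton; leave it alone
Mind the look-alikes: they are no part of the job. Of the things shaped like the controller, the black one is meant.

How it is judged:
By the outcome, as a careful person would: the job done as asked, in the order asked, and still so for the second after the job is handed in, with the robot touching nothing.
It also fails if it takes over 58 s, if anything falls off the work surface, if the arm or the gripper's body presses on something with over 40 N, if the wrist force passes 120 N, or if a joint passes its speed limit or range.

## Working session

There is one attempt and no reset: what is moved stays moved. The work goes in short steps, Python scripts to look and compute and a tool call to move; the robot and the scene stay as the last step left them, time stands still between calls to the robot, and variables do not carry over. Pictures are saved under pics/ and viewed, at most 10 in all, crops included, and the job is handed in when it is done.

Besides the shell and the picture viewer there is one more tool, called by a JSON object that holds its "op" and its "data". send_rows: Moves the arm, as the interface text tells. Its arguments: {"type":"object","properties":{"steps":{"type":"array"},"newtons":{"type":"number"}},"required":["steps"]}

```bash
mkdir -p pics; cat > h.py <<'E'
import numpy as np, cv2
from bench import ctrl
def grab(n,save=None):
    d=ctrl.get_image(n); 
    if save: cv2.imwrite('pics/'+save,cv2.cvtColor(np.asarray(d['pixels']),cv2.COLOR_RGB2BGR))
    return d
def ray(d,uv,z):
    p=cv2.undistortPoints(np.array(uv,float).reshape(-1,1,2),np.array(d['K']),np.array(d['dist'])).reshape(-1,2)
    T=np.array(d['cam_to_world']); v=np.c_[p,np.ones(len(p))]@T[:3,:3].T; o=T[:3,3]
    return o+v*((z-o[2])/v[:,2])[:,None]
def proj(d,P):
    T=np.linalg.inv(np.array(d['cam_to_world'])); 
    return cv2.projectPoints(np.array(P,float).reshape(-1,1,3),cv2.Rodrigues(T[:3,:3])[0],T[:3,3],np.array(d['K']),np.array(d['dist']))[0].reshape(-1,2)
E
python3 - <<'E'
from h import *
for n in('top','scene'):
    d=grab(n,n+'0.png'); print(n,np.round(d['cam_to_world'],3).tolist(),np.round(d['K'],0).tolist())
s=ctrl.get_state(); print(s)
E
```

```text
top [[0.004, -0.994, 0.108, 0.446], [-1.0, -0.003, 0.01, -0.016], [-0.009, -0.108, -0.994, 1.188], [0.0, 0.0, 0.0, 1.0]] [[386.0, 0.0, 319.0], [0.0, 386.0, 196.0], [0.0, 0.0, 1.0]]
scene [[-0.488, 0.611, -0.623, 1.341], [0.873, 0.332, -0.358, 0.451], [-0.011, -0.718, -0.696, 0.942], [0.0, 0.0, 0.0, 1.0]] [[363.0, 0.0, 323.0], [0.0, 363.0, 204.0], [0.0, 0.0, 1.0]]
{'time': 0.1, 'joint_positions': array([ 1.28007837,  0.32175479, -0.07009821,  1.45158502,  0.02261873,
        1.3707904 , -0.05691026]), 'qd': array([-0.00110084, -0.00309938,  0.00084946, -0.00236001, -0.00033372,
        0.00126899, -0.00103401]), 'joint_torque': array([-2.42542974e-04, -4.92570734e+01, -4.05293601e-01, -3.13399351e+01,
       -6.39047334e-02,  3.94768640e-02,  1.09449613e-04]), 'position': array([ 0.19488908, -0.61958856,  0.23555105]), 'tool_rot': array([-3.10347711e+00, -4.76749820e-01,  5.84768279e-04]), 'ft_force': array([ 0.20954422,  0.62611273, -0.28084872]), 'torque': array([ 0.02443179,  0.03371448, -0.02029869]), 'grip_force': 0.0, 'grip_width': 1.0003964521284356}
```

View pics/top0.png

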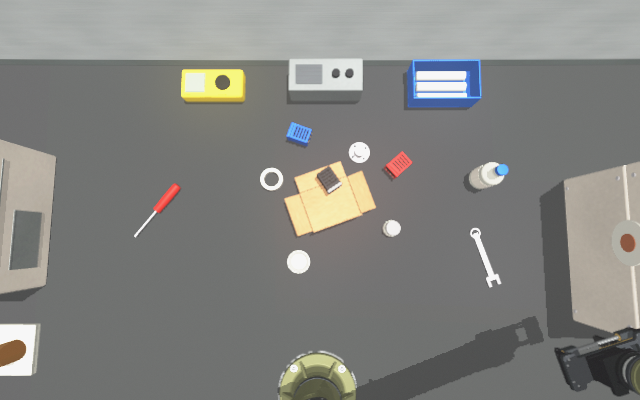

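View pics/scene0.png

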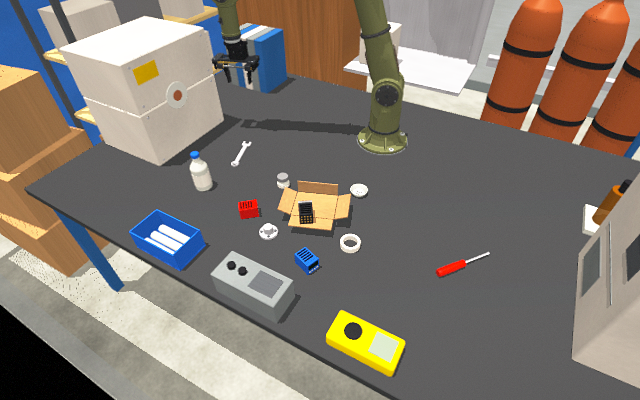

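Top view: controller candidates are the black box on the carton (329,180), a blue box (299,133) and a red box (399,164). The black one is meant, so I'll check it in a close crop.

```bash
python3 - <<'E'
import cv2,numpy as np
a=cv2.imread('pics/top0.png')[155:240,280:380]; b=cv2.imread('pics/scene0.png')[170:240,270:360]
a=cv2.resize(a,None,fx=5,fy=5,interpolation=cv2.INTER_CUBIC)  # 500x425
cv2.imwrite('pics/crop0.png',a)
b=cv2.resize(b,None,fx=7,fy=7,interpolation=cv2.INTER_CUBIC); cv2.imwrite('pics/crop1.png',b)
E
```

```text
(no output)
```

View pics/crop0.png

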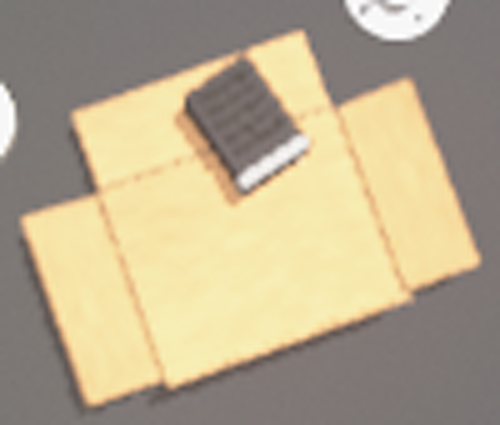

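View pics/crop1.png

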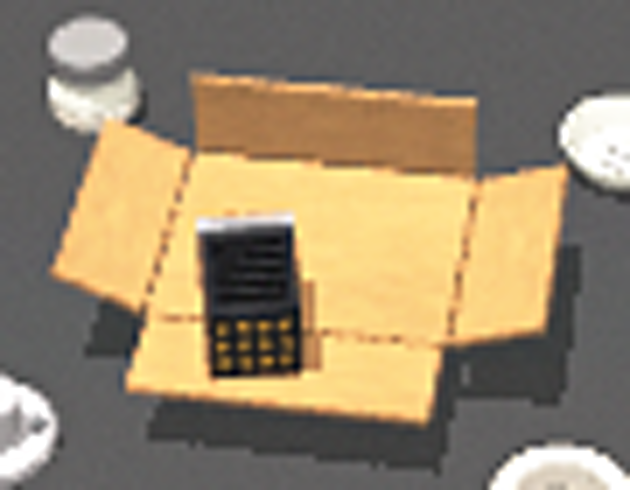

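The crop shows the black controller with its display end at about (332,192) in the top view, on the far flap and floor. In the scene crop the brass terminals are on the far side at about (306,220), and the near flap is up. Next I'll fit the carton and controller poses from picked points.

```bash
cat > fit.py <<'E'
from h import *
from scipy.optimize import least_squares
def W(p,L): c,s=np.cos(p[2]),np.sin(p[2]); L=np.array(L,float)/1000; return np.c_[p[0]+c*L[:,0]-s*L[:,1],p[1]+s*L[:,0]+c*L[:,1],L[:,2]]
def fit(obs,p0):
    f=lambda p:np.concatenate([(proj(d,W(p,L))-np.array(uv)).ravel() for d,L,uv in obs])
    r=least_squares(f,p0,loss='soft_l1'); return r.x,f(r.x)
E
python3 - <<'E'
from fit import *
T=grab('top');S=grab('scene')
t=lambda q:(np.array(q,float)+.5)/5-.5+[280,155]
s=lambda q:(np.array(q,float)+.5)/7-.5+[270,170]
Lt=[(60,75,40),(60,-75,40),(110,73.5,40),(110,-73.5,40)]
Ls=[(-60,-75,40),(-60,75,40),(60,-75,40),(60,75,40),(110,-73.5,40),(110,73.5,40),(-60,-73.5,90),(-60,73.5,90)]
p,r=fit([(T,Lt,t([(105,188),(330,108),(72,112),(303,32)])),(S,Ls,s([(188,152),(475,178),(160,317),(445,342),(127,390),(430,422),(192,73),(476,98)]))],[.56,0,.35])
print('carton',p.round(4),r.round(1))
for d,uv,n in((T,t([(105,188),(330,108),(72,112),(303,32)]),'T'),): print(ray(d,uv,.04).round(3))
# left/right flap angle from outer edge corners
def ang(sgn,d,uv):
    f=lambda a:(proj(d,W(p,[(x,sgn*(75+50*np.cos(a[0])),40+50*np.sin(a[0])) for x in(58.5,-58.5)]))-uv).ravel()
    q=least_squares(f,[.3]); return q.x,f(q.x).round(1)
print('L',ang(1,T,t([(22,217),(88,406)])),ang(1,S,s([(547,330),(567,166)])))
print('R',ang(-1,T,t([(410,78),(480,265)])),ang(-1,S,s([(52,270),(117,120)])))
# controller: +x display
Sc=[(-33,24,40),(-33,-24,40),(-33,24,88),(-33,-24,88),(33,24,88),(33,-24,88)]
# seen from scene (looking to -x): image left = -y world; controller x toward near => its +y is world -y
uvS=s([(213,379),(301,374),(207,320),(298,313),(197,222),(295,214)])
Tc=[(33,24,88),(33,-24,88),(-33,24,88),(-33,-24,88)]
uvT=t([(305,138),(238,183),(242,52),(185,100)])
for o in ([(S,Sc,uvS)],[(T,Tc,uvT)],[(S,Sc,uvS),(T,Tc,uvT)]):
    q,r=fit(o,[p[0]+.06,p[1],3.7]); print('ctrl',q.round(4),r.round(1))
q0=q
# objects at base
c,sn=np.cos(p[2]),np.sin(p[2]); R=np.array([[c,sn],[-sn,c]])
print('ctrl in carton',R@(q0[:2]-p[:2])*1000,q0[2]-p[2])
for n,uv,z in(('dish',(298,262),.018),('tape',(271,179),.022),('jar',(392,228),.048),('flange',(360,152),.03),('blue',(299,130),.05),('red',(399,161),.05),('bottle',(502,170),.16)):
    w=ray(T,[uv],z)[0]; print(n,w.round(3),(R@(w[:2]-p[:2])*1000).round())
np.save('p.npy',p)
# overlay
im=cv2.resize(T['pixels'][155:240,280:380],None,fx=5,fy=5,interpolation=cv2.INTER_CUBIC)[...,::-1].copy()
im2=cv2.resize(S['pixels'][170:240,270:360],None,fx=5,fy=5,interpolation=cv2.INTER_CUBIC)[...,::-1].copy()
for d,I,o in((T,im,(280,155)),(S,im2,(270,170))):
    for z in(40,88):
        u=(proj(d,W(q0,[(33,24,z),(33,-24,z),(-33,-24,z),(-33,24,z)]))-o+.5)*5-.5
        cv2.polylines(I,[u.astype(int)],True,(0,255,0) if z>50 else (255,0,0),1)
    u=(proj(d,W(p,[(60,75,40),(60,-75,40),(-60,-75,40),(-60,75,40)]))-o+.5)*5-.5
    cv2.polylines(I,[u.astype(int)],True,(0,0,255),1)
I=np.zeros((780,500,3),np.uint8);I[:425]=im;I[425:775,:450]=im2
I=np.zeros((425,955,3),np.uint8);I[:,:500]=im;I[:350,500:950]=im2
cv2.imwrite('pics/ov.png',cv2.resize(I,(800,356)))
E
```

```text
carton [ 0.5495 -0.0359  0.356 ] [-1.5  0.8  0.4 -0.3 -0.1  0.3 -0.5 -0.3  0.9 -0.1  0.   0.1 -2.1 -0.7
 -0.   0.2 -0.1 -0.6 -0.3 -0.5 -0.1  1.  -0.3  1.2]
[[ 0.582  0.051  0.04 ]
 [ 0.631 -0.084  0.04 ]
 [ 0.628  0.071  0.04 ]
 [ 0.677 -0.068  0.04 ]]
L (array([0.35581774]), array([-0. ,  0.3,  0.2, -0.1])) (array([0.30505055]), array([-0.6, -0.1, -0. ,  0.3]))
R (array([0.32862012]), array([-0.1, -0.2,  0.1, -0.7])) (array([0.43987765]), array([ 0.2,  0. , -1.4, -0.7]))
ctrl [ 0.6187 -0.0304  3.7377] [-0.8  1.   0.8  0.7 -0.7 -0.5  0.8 -0.5 -0.1 -0.3 -0.  -0.1]
ctrl [ 0.6171 -0.0299  3.7639] [ 0.7  0.5  0.5  1.1 -0.1 -0.7 -2.2 -0.8]
ctrl [ 0.618  -0.0303  3.7495] [-0.5  0.9  1.1  0.5 -0.5 -0.6  1.1 -0.7 -0.  -0.3 -0.  -0.3  0.7  0.4
  0.4  0.8  0.2 -1.  -2.  -1.3]
ctrl in carton [ 66.1448028  -18.58878631] 3.3935049767492123
dish [0.374 0.058 0.018] [-132.  149.]
tape [0.625 0.143 0.022] [133. 141.]
jar [ 0.476 -0.219  0.048] [-133. -146.]
flange [ 0.707 -0.129  0.03 ] [ 116. -142.]
blue [0.77  0.057 0.05 ] [239.  10.]
red [ 0.676 -0.243  0.05 ] [  46. -238.]
bottle [ 0.629 -0.495  0.16 ] [ -85. -459.]
```

View pics/ov.png

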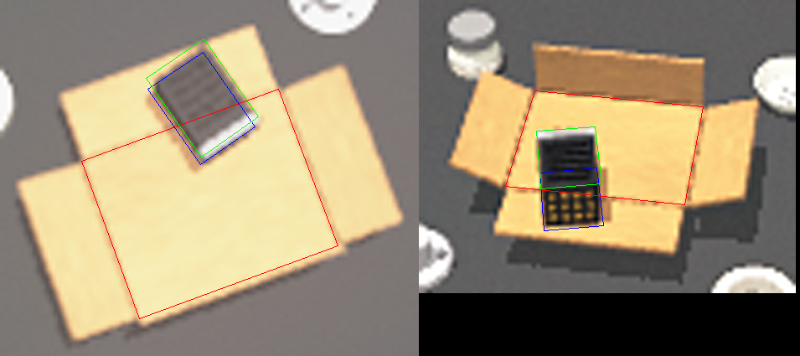

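The overlay fits both views: carton (0.5495, -0.036), yaw about 0.352; controller at carton (66,-19), 0.25 rad off square. I'll push its terminal end with two partly open fingertips.

```bash
cat > m.py <<'E'
# usage: m.py X Y(mm, carton) Ztip(mm): remaining shift in tool units
import sys
from h import *
from scipy.spatial.transform import Rotation as Ro
p=np.array([.5495,-.036,.352]); s=ctrl.get_state(); R=Ro.from_rotvec(s['tool_rot']).as_matrix()
c,n=np.cos(p[2]),np.sin(p[2]); C=np.array([[c,-n],[n,c]])
cur=np.array(s['position']); loc=C.T@(cur[:2]-p[:2])*1000
print('t%.2f'%s['time'],'carton xy',loc.round(1),'tip z',round(cur[2]*1000-14,1),'yaw err deg',round(np.degrees(np.arctan2(R[1,0],R[0,0])-p[2]),2),'F carton',(C.T@np.array(s['ft_force'])[:2]).round(1),round(s['ft_force'][2],1),'grip',round(s['grip_width'],2))
if len(sys.argv)>3:
    x,y,z=map(float,sys.argv[1:4]); g=np.r_[p[:2]+C@np.array([x,y])/1000,(z+14)/1000]
    print('units',(R.T@(g-cur)/.06).round(3))
E
python3 m.py 128 -20 200
```

```text
t0.20 carton xy [-534.1 -425.7] tip z 221.9 yaw err deg -2.7 F carton [ 0.8 -0.4] -0.1 grip 1.0
units [10.704 -7.274  0.372]
```

{"op": "send_rows", "data": {"steps": [{"tx": 0.8,"ty": -0.55,"grip": 0.25},{"tx": 0.8,"ty": -0.55,"grip": 0.25},{"tx": 0.8,"ty": -0.55,"grip": 0.25},{"tx": 0.8,"ty": -0.55,"grip": 0.25},{"tx": 0.8,"ty": -0.55,"grip": 0.25},{"tx": 0.8,"ty": -0.55,"grip": 0.25},{"tx": 0.8,"ty": -0.55,"grip": 0.25},{"tx": 0.8,"ty": -0.55,"grip": 0.25},{"tx": 0.8,"ty": -0.55,"grip": 0.25},{"tx": 0.8,"ty": -0.55,"grip": 0.25},{"tx": 0.8,"ty": -0.55,"grip": 0.25},{"turn": -0.34,"grip": 0.25}]}}

```text
validation failed for argument at $.st...
```

```bash
python3 m.py 128 -20 80
```

```text
t0.20 carton xy [-534.1 -425.7] tip z 221.9 yaw err deg -2.7 F carton [ 0.8 -0.4] -0.1 grip 1.0
units [10.704 -7.272  2.372]
```

{"op": "send_rows", "data": {"steps": [{"tx": 0.8,"ty": -0.55,"tz": 0,"turn": 0,"grip": 0.25},{"tx": 0.8,"ty": -0.55,"tz": 0,"turn": 0,"grip": 0.25},{"tx": 0.8,"ty": -0.55,"tz": 0,"turn": 0,"grip": 0.25},{"tx": 0.8,"ty": -0.55,"tz": 0,"turn": 0,"grip": 0.25},{"tx": 0.8,"ty": -0.55,"tz": 0,"turn": 0,"grip": 0.25},{"tx": 0.8,"ty": -0.55,"tz": 0,"turn": 0,"grip": 0.25},{"tx": 0.8,"ty": -0.55,"tz": 0,"turn": 0,"grip": 0.25},{"tx": 0.8,"ty": -0.55,"tz": 0,"turn": 0,"grip": 0.25},{"tx": 0.8,"ty": -0.55,"tz": 0,"turn": 0,"grip": 0.25},{"tx": 0.8,"ty": -0.55,"tz": 0,"turn": 0,"grip": 0.25},{"tx": 0.8,"ty": -0.55,"tz": 0,"turn": 0,"grip": 0.25},{"tx": 0,"ty": 0,"tz": 0,"turn": -0.34,"grip": 0.25}]}}

```text
time: 1.7
position: [0.5919, -0.1084, 0.2363]
tool_rot: [-3.086, -0.566, -0.002]
ft_force: [-0.7, -0.1, -0.3]
grip_width: 0.247
grip_force: 0.0
```

```bash
python3 m.py 128 -20 80
```

```text
t1.70 carton xy [ 14.8 -82.6] tip z 222.3 yaw err deg 0.63 F carton [-0.7  0.2] -0.3 grip 0.25
units [ 1.892 -1.015  2.379]
```

{"op": "send_rows", "data": {"steps": [{"tx": 0.63,"ty": -0.34,"tz": 0,"turn": 0,"grip": 0.25},{"tx": 0.63,"ty": -0.34,"tz": 0,"turn": 0,"grip": 0.25},{"tx": 0.63,"ty": -0.34,"tz": 0.2,"turn": 0.08,"grip": 0.25},{"tx": 0,"ty": 0,"tz": 0.8,"turn": 0,"grip": 0.25},{"tx": 0,"ty": 0,"tz": 0.8,"turn": 0,"grip": 0.25},{"tx": 0,"ty": 0,"tz": 0.58,"turn": 0,"grip": 0.25},{"tx": 0,"ty": 0,"tz": 0,"turn": 0,"grip": 0.25}]}}

```text
time: 2.58
position: [0.6724, -0.0191, 0.09]
tool_rot: [-3.095, -0.533, 0.011]
ft_force: [1.0, -0.5, 0.5]
grip_width: 0.249
grip_force: 0.0
```

```bash
python3 m.py 108 -20 51; python3 -c "
from h import *
d=grab('scene'); cv2.imwrite('pics/c2.png',cv2.resize(d['pixels'][150:260,250:380][...,::-1],None,fx=5,fy=5))"
```

```text
t2.58 carton xy [121.2 -26.5] tip z 76.0 yaw err deg -0.62 F carton [ 0.7 -0.8] 0.5 grip 0.25
units [-0.218 -0.105  0.419]
```

View pics/c2.png

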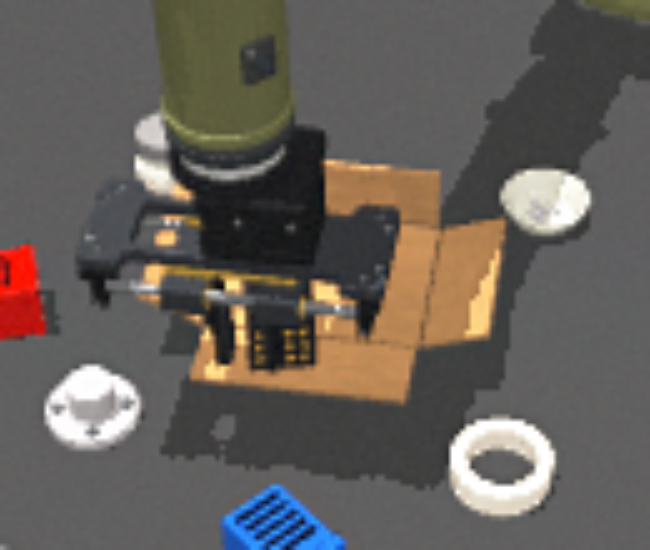

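```bash
cat >> fit.py <<'E'
P=np.array([.5495,-.036,.352])
E
python3 -c "
from fit import *
d=grab('scene')
print(((proj(d,W(P,[(121,-44.5,76),(121,-8.5,76),(111,-44.5,76),(121,-26.5,90)]))-[250,150]+.5)*5).round())"
```

```text
[[225. 355.]
 [279. 361.]
 [228. 344.]
 [250. 343.]]
```

{"op": "send_rows", "data": {"steps": [{"tx": 0.05,"ty": -0.15,"tz": 0,"turn": -0.08,"grip": 0.25},{"tx": 0,"ty": 0,"tz": 0.42,"turn": 0,"grip": 0.25},{"tx": 0,"ty": 0,"tz": 0,"turn": 0,"grip": 0.25}]}}

```text
time: 3.05
position: [0.6742, -0.0085, 0.0684]
tool_rot: [-3.092, -0.552, 0.002]
ft_force: [-0.8, -0.4, 0.5]
grip_width: 0.252
grip_force: 0.0
```

```bash
python3 m.py 45 -17 50
```

```text
t3.05 carton xy [126.6 -17.2] tip z 54.4 yaw err deg 0.08 F carton [-0.9 -0.1] 0.5 grip 0.25
units [-1.359 -0.006  0.075]
```

{"op": "send_rows", "data": {"steps": [{"tx": -0.1,"ty": 0,"tz": 0.06,"turn": 0,"grip": 0.25},{"tx": -0.1,"ty": 0,"tz": 0,"turn": 0,"grip": 0.25},{"tx": -0.1,"ty": 0,"tz": 0,"turn": 0,"grip": 0.25},{"tx": -0.1,"ty": 0,"tz": 0,"turn": 0,"grip": 0.25},{"tx": -0.1,"ty": 0,"tz": 0,"turn": 0,"grip": 0.25},{"tx": -0.1,"ty": 0,"tz": 0,"turn": 0,"grip": 0.25},{"tx": -0.1,"ty": 0,"tz": 0,"turn": 0,"grip": 0.25},{"tx": -0.1,"ty": 0,"tz": 0,"turn": 0,"grip": 0.25},{"tx": -0.1,"ty": 0,"tz": 0,"turn": 0,"grip": 0.25},{"tx": -0.1,"ty": 0,"tz": 0,"turn": 0,"grip": 0.25}]}}

```text
time: 4.3
position: [0.6183, -0.0299, 0.065]
tool_rot: [-3.093, -0.551, -0.0]
ft_force: [2.4, 0.2, 1.8]
grip_width: 0.249
grip_force: 1.0
```

```bash
python3 m.py 45 -17 50; python3 -c "
from h import *
d=grab('scene'); cv2.imwrite('pics/c3.png',cv2.resize(d['pixels'][150:260,250:380][...,::-1],None,fx=5,fy=5))"
```

```text
t4.30 carton xy [ 66.7 -17.9] tip z 51.0 yaw err deg 0.03 F carton [ 2.4 -0.6] 1.8 grip 0.25
units [-0.361 -0.016  0.016]
```

View pics/c3.png

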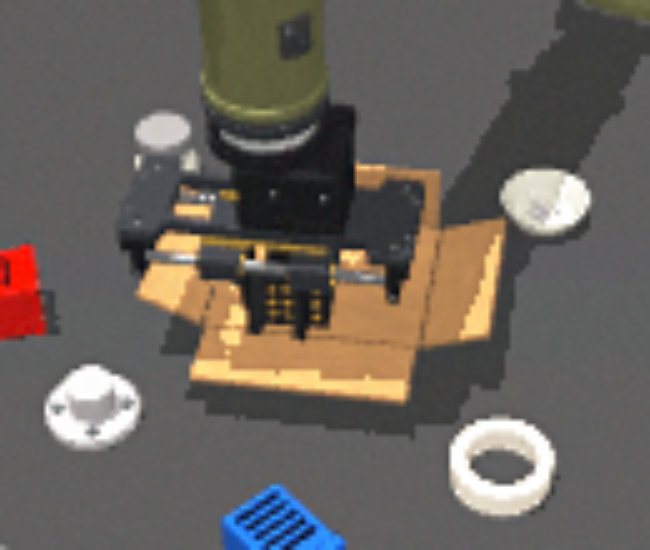

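The controller is being pushed flush by both fingers, with the terminals at about (280,300) in the crop. I'll continue to x ≈ 46, then back off.

{"op": "send_rows", "data": {"steps": [{"tx": -0.1,"ty": 0,"tz": 0,"turn": 0,"grip": 0.25},{"tx": -0.1,"ty": 0,"tz": 0,"turn": 0,"grip": 0.25},{"tx": -0.08,"ty": 0,"tz": 0,"turn": 0,"grip": 0.25},{"tx": -0.05,"ty": 0,"tz": 0,"turn": 0,"grip": 0.25},{"tx": 0.3,"ty": 0,"tz": 0,"turn": 0,"grip": 0.25},{"tx": 0.8,"ty": 0,"tz": 0,"turn": 0,"grip": 0},{"tx": 0.8,"ty": 0,"tz": -0.5,"turn": 0,"grip": 0},{"tx": 0.8,"ty": 0,"tz": -0.5,"turn": 0,"grip": 0},{"tx": 0.5,"ty": 0,"tz": -0.5,"turn": 0,"grip": 0},{"tx": 0,"ty": 0,"tz": 0,"turn": 0,"grip": 0}]}}

```text
time: 5.6
position: [0.7822, 0.0314, 0.1569]
tool_rot: [-3.092, -0.553, -0.006]
ft_force: [-0.6, 0.3, -0.1]
grip_width: 0.007
grip_force: 0.0
```

```bash
python3 m.py 126 0 20; python3 -c "
from fit import *
S=grab('scene');T=grab('top')
ims=[]
for d,(x,y) in((T,(280,155)),(S,(265,160))):
    I=cv2.resize(d['pixels'][y:y+85,x:x+100][...,::-1],None,fx=4,fy=4,interpolation=cv2.INTER_CUBIC); 
    for g in([(60,75,40),(60,-75,40),(-60,-75,40),(-60,75,40)],[(36,5,40),(36,-43,40),(-30,-43,40),(-30,5,40)],[(36,5,88),(36,-43,88),(-30,-43,88),(-30,5,88)]):
        cv2.polylines(I,[((proj(d,W(P,g))-[x,y]+.5)*4-.5).astype(int)],True,(0,255,0) if g[0][0]<50 else (0,0,255),1)
    ims.append(I)
cv2.imwrite('pics/c4.png',np.hstack(ims))"
```

```text
t5.60 carton xy [241.7 -16.9] tip z 142.9 yaw err deg 0.1 F carton [-0.4  0.4] -0.1 grip 0.01
units [-1.936 -0.285  2.042]
```

View pics/c4.png

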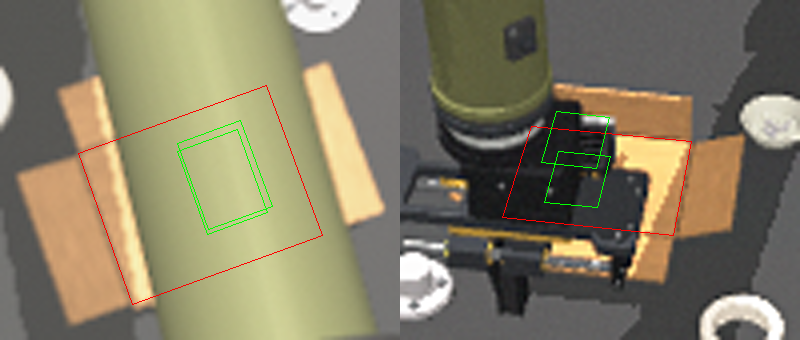

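The arm occludes both views, so I'll step aside to check.

{"op": "send_rows", "data": {"steps": [{"tx": -0.4,"ty": 0.9,"tz": 0,"turn": 0,"grip": 0},{"tx": -0.4,"ty": 0.9,"tz": 0,"turn": 0,"grip": 0},{"tx": -0.4,"ty": 0.9,"tz": 0,"turn": 0,"grip": 0},{"tx": -0.4,"ty": 0.9,"tz": 0,"turn": 0,"grip": 0},{"tx": 0,"ty": 0,"tz": 0,"turn": 0,"grip": 0}]}}

```text
time: 6.32
position: [0.7605, -0.2179, 0.1526]
tool_rot: [3.091, 0.531, -0.01]
ft_force: [-0.4, 0.1, 0.5]
grip_width: 0.005
grip_force: 0.0
```

```bash
python3 m.py 128 0 60; python3 -c "
from fit import *
S=grab('scene');T=grab('top')
ims=[]
for d,(x,y) in((T,(280,155)),(S,(265,160))):
    I=cv2.resize(d['pixels'][y:y+85,x:x+100][...,::-1],None,fx=4,fy=4,interpolation=cv2.INTER_CUBIC); 
    for g in([(60,75,40),(60,-75,40),(-60,-75,40),(-60,75,40)],[(36,5,40),(36,-43,40),(-30,-43,40),(-30,5,40)],[(36,5,88),(36,-43,88),(-30,-43,88),(-30,5,88)]):
        cv2.polylines(I,[((proj(d,W(P,g))-[x,y]+.5)*4-.5).astype(int)],True,(0,255,0) if g[0][0]<50 else (0,0,255),1)
    ims.append(I)
cv2.imwrite('pics/c5.png',np.hstack(ims))"
```

```text
t6.33 carton xy [ 135.3 -243.5] tip z 138.6 yaw err deg -0.69 F carton [-0.3  0.2] 0.5 grip 0.0
units [-0.162 -4.062  1.294]
```

View pics/c5.png

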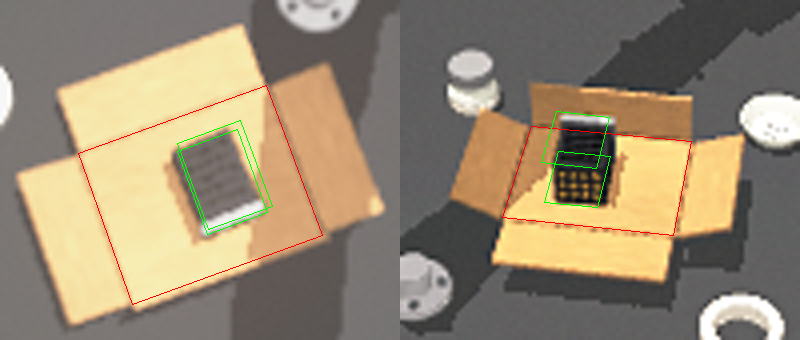

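The controller stands wholly on the floor, about 20 mm clear of the far fold: terminals at crop (585,185), far fold at y ≈ 225. Now the far flap: press on its free edge from outside and lift by friction.

{"op": "send_rows", "data": {"steps": [{"tx": 0,"ty": -0.85,"tz": 0,"turn": 0,"grip": 0},{"tx": 0,"ty": -0.85,"tz": 0,"turn": 0,"grip": 0},{"tx": 0,"ty": -0.85,"tz": 0,"turn": 0,"grip": 0},{"tx": 0,"ty": -0.85,"tz": 0.2,"turn": -0.08,"grip": 0},{"tx": 0,"ty": -0.66,"tz": 0.3,"turn": 0,"grip": 0},{"tx": 0,"ty": 0,"tz": 0.5,"turn": 0,"grip": 0},{"tx": 0,"ty": 0,"tz": 0,"turn": 0,"grip": 0}]}}

```text
time: 7.3
position: [0.6767, 0.0238, 0.0919]
tool_rot: [-3.088, -0.573, 0.01]
ft_force: [-0.2, -1.0, 0.4]
grip_width: 0.003
grip_force: 0.0
```

```bash
python3 m.py 128 0 20
```

```text
t7.30 carton xy [140.1  12.3] tip z 77.9 yaw err deg 0.86 F carton [-0.6 -0.9] 0.4 grip 0.0
units [-0.198  0.204  0.966]
```

{"op": "send_rows", "data": {"steps": [{"tx": -0.15,"ty": 0.2,"tz": 0.4,"turn": 0,"grip": 0},{"tx": 0,"ty": 0,"tz": 0.5,"turn": 0,"grip": 0},{"tx": -0.05,"ty": 0,"tz": 0.05,"turn": 0,"grip": 0},{"tx": -0.05,"ty": 0,"tz": 0,"turn": 0,"grip": 0},{"tx": 0,"ty": 0,"tz": 0,"turn": 0,"grip": 0}]}}

```text
time: 7.92
position: [0.6713, 0.0056, 0.0398]
tool_rot: [3.089, 0.568, 0.004]
ft_force: [-0.7, -0.4, 0.2]
grip_width: 0.009
grip_force: 0.0
```

```bash
python3 m.py 119 0 20
```

```text
t7.92 carton xy [128.7  -2.9] tip z 25.8 yaw err deg 0.66 F carton [-0.8 -0.1] 0.2 grip 0.01
units [-0.161 -0.05   0.096]
```

{"op": "send_rows", "data": {"steps": [{"tx": -0.05,"ty": 0,"tz": 0.08,"turn": -0.08,"grip": 0},{"tx": -0.05,"ty": 0,"tz": 0,"turn": 0,"grip": 0},{"tx": -0.04,"ty": 0,"tz": 0,"turn": 0,"grip": 0},{"tx": 0,"ty": 0,"tz": 0,"turn": 0,"grip": 0}]}}

```text
time: 8.43
position: [0.6648, 0.0035, 0.0343]
tool_rot: [-3.086, -0.585, -0.009]
ft_force: [4.7, 1.7, -0.7]
grip_width: 0.009
grip_force: 2.7
```

```bash
python3 m.py 119 0 20
```

```text
t8.43 carton xy [121.9  -2.7] tip z 20.3 yaw err deg 1.32 F carton [ 5.  -0.1] -0.7 grip 0.01
units [-0.047 -0.046  0.005]
```

Contact at 5 N. Press a little more and lift.

{"op": "send_rows", "data": {"steps": [{"tx": -0.04,"ty": 0,"tz": 0,"turn": 0,"grip": 0},{"tx": 0,"ty": 0,"tz": -0.04,"turn": 0,"grip": 0},{"tx": 0,"ty": 0,"tz": -0.05,"turn": 0,"grip": 0},{"tx": -0.01,"ty": 0,"tz": -0.05,"turn": 0,"grip": 0},{"tx": -0.01,"ty": 0,"tz": -0.05,"turn": 0,"grip": 0}]}}

```text
time: 9.05
position: [0.6635, 0.0029, 0.047]
tool_rot: [-3.086, -0.586, -0.016]
ft_force: [7.0, 2.8, 1.0]
grip_width: 0.005
grip_force: 4.2
```

```bash
python3 m.py 119 0 20
```

```text
t9.05 carton xy [120.5  -2.7] tip z 33.0 yaw err deg 1.35 F carton [7.6 0.2] 1.0 grip 0.0
units [-0.025 -0.047  0.216]
```

```bash
cat > edge.py <<'E'
from fit import *
# scan flap angle: count of cardboard pixels along candidate outer-edge lines (inside vs outside contrast)
import sys
def flap(which,ss=None):
    out=[]
    for n in('scene','top'):
        d=grab(n); h=cv2.cvtColor(d['pixels'],cv2.COLOR_RGB2HSV); m=((h[...,0]>8)&(h[...,0]<25)&(h[...,1]>70)).astype(np.float32)
        best=[]
        for a in np.arange(-.05,1.65,.05):
            def pt(s,r): 
                q=r*np.cos(a),40+r*np.sin(a)
                return {'far':(60+q[0],s,q[1]),'left':(s,75+q[0],q[1]),'right':(s,-75-q[0],q[1])}[which]
            S=np.array(ss) if ss else np.linspace(-50,50,21)
            f=lambda r:cv2.remap(m,*[proj(d,W(P,[pt(s,r) for s in S]))[:,i].astype(np.float32).reshape(1,-1) for i in(0,1)],cv2.INTER_LINEAR).mean()
            best.append((round(float(f(46)-f(55)),2),round(a,2)))
        out.append((n,sorted(best)[-4:][::-1]))
    print(which,out)
if __name__=='__main__': flap(sys.argv[1],eval(sys.argv[2]) if len(sys.argv)>2 else None)
E
python3 edge.py far "[40,45,50,55,60,65]"; python3 edge.py left; python3 edge.py right
```

```text
far [('scene', [(0.92, np.float64(0.15)), (0.86, np.float64(0.2)), (0.57, np.float64(0.1)), (0.31, np.float64(0.25))]), ('top', [(0.86, np.float64(0.95)), (0.85, np.float64(0.9)), (0.64, np.float64(0.85)), (0.51, np.float64(1.0))])]
left [('scene', [(1.0, np.float64(0.25)), (1.0, np.float64(0.2)), (1.0, np.float64(0.15)), (1.0, np.float64(0.1))]), ('top', [(1.0, np.float64(0.3)), (1.0, np.float64(0.25)), (1.0, np.float64(0.2)), (1.0, np.float64(0.15))])]
right [('scene', [(0.5, np.float64(0.55)), (0.49, np.float64(0.5)), (0.48, np.float64(0.6)), (0.47, np.float64(0.45))]), ('top', [(1.0, np.float64(0.4)), (1.0, np.float64(0.35)), (1.0, np.float64(0.3)), (1.0, np.float64(0.25))])]
```

The scene view puts the far flap at about 0.17 rad, so the friction lift works. Continue.

{"op": "send_rows", "data": {"steps": [{"tx": -0.02,"ty": 0,"tz": -0.05,"turn": 0,"grip": 0},{"tx": -0.02,"ty": 0,"tz": -0.05,"turn": 0,"grip": 0},{"tx": -0.03,"ty": 0,"tz": -0.05,"turn": 0,"grip": 0},{"tx": -0.03,"ty": 0,"tz": -0.05,"turn": 0,"grip": 0},{"tx": -0.03,"ty": 0,"tz": -0.05,"turn": 0,"grip": 0},{"tx": 0,"ty": 0,"tz": 0,"turn": 0,"grip": 0}]}}

```text
time: 10.1
position: [0.657, 0.0005, 0.0634]
tool_rot: [-3.086, -0.586, -0.019]
ft_force: [8.0, 3.9, 5.0]
grip_width: 0.003
grip_force: 4.0
```

```bash
python3 m.py 119 0 20;python3 edge.py far "[40,45,50,55,60,65]"
```

```text
t10.10 carton xy [113.4  -2.8] tip z 49.4 yaw err deg 1.35 F carton [8.9 0.9] 5.0 grip 0.0
units [ 0.088 -0.046  0.491]
far [('scene', [(0.58, np.float64(0.55)), (0.4, np.float64(1.3)), (0.31, np.float64(1.35)), (0.21, np.float64(1.25))]), ('top', [(0.83, np.float64(1.05)), (0.71, np.float64(1.0)), (0.54, np.float64(1.1)), (0.41, np.float64(0.55))])]
```

{"op": "send_rows", "data": {"steps": [{"tx": -0.08,"ty": 0,"tz": 0,"turn": 0,"grip": 0},{"tx": -0.08,"ty": 0,"tz": 0,"turn": 0,"grip": 0},{"tx": -0.08,"ty": 0,"tz": 0,"turn": 0,"grip": 0},{"tx": -0.08,"ty": 0,"tz": 0,"turn": 0,"grip": 0},{"tx": -0.08,"ty": 0,"tz": 0,"turn": 0,"grip": 0},{"tx": -0.08,"ty": 0,"tz": 0,"turn": 0,"grip": 0},{"tx": 0,"ty": 0,"tz": 0,"turn": 0,"grip": 0}]}}

```text
time: 11.08
position: [0.644, -0.0045, 0.0745]
tool_rot: [-3.085, -0.591, -0.07]
ft_force: [19.9, 10.6, 30.5]
grip_width: 0.002
grip_force: 25.6
```

```bash
python3 m.py 75 0 50;python3 edge.py far "[40,45,50,55,60,65]"
```

```text
t11.07 carton xy [99.5 -3. ] tip z 60.5 yaw err deg 1.53 F carton [22.4  3.1] 30.5 grip 0.0
units [-0.415 -0.063  0.156]
far [('scene', [(0.87, np.float64(1.3)), (0.63, np.float64(1.35)), (0.32, np.float64(1.25)), (0.16, np.float64(0.75))]), ('top', [(0.48, np.float64(1.4)), (0.2, np.float64(1.45)), (0.18, np.float64(1.35)), (0.0, np.float64(1.6))])]
```

Large upward friction: the edge sticks to the finger. I'll back off, then push again following the arc upward.

{"op": "send_rows", "data": {"steps": [{"tx": 0.1,"ty": 0,"tz": -0.1,"turn": 0,"grip": 0},{"tx": 0.2,"ty": 0,"tz": 0,"turn": -0.1,"grip": 0},{"tx": 0.1,"ty": 0,"tz": 0,"turn": 0,"grip": 0},{"tx": 0,"ty": 0,"tz": 0,"turn": 0,"grip": 0}]}}

```text
time: 11.68
position: [0.6514, -0.0015, 0.0684]
tool_rot: [-3.082, -0.608, -0.014]
ft_force: [5.4, 3.3, 6.4]
grip_width: 0.003
grip_force: 8.4
```

```bash
python3 m.py 98 0 50;python3 edge.py far "[40,45,50,55,60,65]"
```

```text
t11.68 carton xy [107.5  -2.8] tip z 54.4 yaw err deg 2.15 F carton [6.2 1.2] 6.4 grip 0.0
units [-0.158 -0.052  0.072]
far [('scene', [(0.49, np.float64(1.5)), (0.49, np.float64(1.05)), (0.45, np.float64(1.55)), (0.4, np.float64(1.35))]), ('top', [(0.78, np.float64(1.2)), (0.45, np.float64(1.15)), (0.35, np.float64(1.25)), (0.25, np.float64(0.8))])]
```

{"op": "send_rows", "data": {"steps": [{"tx": 0.1,"ty": 0,"tz": 0,"turn": 0.2,"grip": 0},{"tx": 0,"ty": 0,"tz": 0,"turn": 0,"grip": 0},{"tx": 0,"ty": 0,"tz": 0,"turn": 0,"grip": 0}]}}

```text
time: 12.15
position: [0.6537, -0.0009, 0.0657]
tool_rot: [-3.09, -0.564, -0.002]
ft_force: [4.2, 1.7, 2.4]
grip_width: 0.006
grip_force: 2.2
```

```bash
python3 m.py 98 0 50; cat >> fit.py <<'E'
def view(name):
    ims=[]
    for n,(x,y) in(('top',(280,140)),('scene',(265,150))):
        d=grab(n); ims.append(cv2.resize(d['pixels'][y:y+100,x:x+100][...,::-1],None,fx=4,fy=4,interpolation=cv2.INTER_CUBIC))
    cv2.imwrite('pics/'+name,np.hstack(ims))
E
python3 edge.py far "[40,45,50,55,60,65]"; python3 edge.py far "[-65,-60,-55,-50]"
```

```text
t12.15 carton xy [109.9  -2.9] tip z 51.7 yaw err deg 0.51 F carton [4.5 0.2] 2.4 grip 0.01
units [-0.198 -0.051  0.029]
far [('scene', [(0.47, np.float64(1.35)), (0.42, np.float64(1.4)), (0.33, np.float64(1.2)), (0.25, np.float64(0.7))]), ('top', [(0.82, np.float64(1.1)), (0.65, np.float64(1.05)), (0.48, np.float64(1.15)), (0.36, np.float64(0.65))])]
far [('scene', [(0.84, np.float64(1.4)), (0.81, np.float64(1.35)), (0.35, np.float64(0.65)), (0.34, np.float64(1.45))]), ('top', [(0.0, np.float64(1.6)), (0.0, np.float64(1.55)), (0.0, np.float64(1.5)), (0.0, np.float64(1.45))])]
```

The flap follows the finger, since the crease edge sticks to it, so I'll move along the hinge arc.

{"op": "send_rows", "data": {"steps": [{"tx": -0.07,"ty": 0,"tz": -0.07,"turn": 0,"grip": 0},{"tx": -0.07,"ty": 0,"tz": -0.07,"turn": 0,"grip": 0},{"tx": -0.08,"ty": 0,"tz": -0.06,"turn": 0,"grip": 0},{"tx": -0.08,"ty": 0,"tz": -0.05,"turn": 0,"grip": 0},{"tx": 0,"ty": 0,"tz": 0,"turn": 0,"grip": 0}]}}

```text
time: 12.98
position: [0.6346, -0.0084, 0.0798]
tool_rot: [3.09, 0.562, -0.005]
ft_force: [-0.1, -1.1, -0.7]
grip_width: 0.006
grip_force: 0.0
```

```bash
python3 m.py 80 0 60;python3 edge.py far "[40,45,50,55,60,65]"
```

```text
t12.97 carton xy [89.4 -3.4] tip z 65.8 yaw err deg 0.46 F carton [-0.5 -1. ] -0.7 grip 0.01
units [-0.156 -0.058  0.097]
far [('scene', [(0.96, np.float64(1.5)), (0.83, np.float64(1.45)), (0.53, np.float64(1.55)), (0.28, np.float64(1.4))]), ('top', [(0.47, np.float64(1.5)), (0.24, np.float64(1.25)), (0.19, np.float64(1.2)), (0.1, np.float64(1.45))])]
```

{"op": "send_rows", "data": {"steps": [{"tx": -0.05,"ty": 0,"tz": 0,"turn": 0,"grip": 0},{"tx": -0.05,"ty": 0,"tz": 0,"turn": 0,"grip": 0},{"tx": -0.05,"ty": 0,"tz": 0,"turn": 0,"grip": 0},{"tx": 0,"ty": 0,"tz": 0,"turn": 0,"grip": 0}]}}

```text
time: 13.58
position: [0.6274, -0.0108, 0.0805]
tool_rot: [3.09, 0.563, -0.001]
ft_force: [0.2, 0.8, -0.2]
grip_width: 0.007
grip_force: 0.2
```

```bash
python3 m.py 75 0 60;python3 edge.py far "[40,45,50,55,60,65]"
```

```text
t13.57 carton xy [81.8 -3.2] tip z 66.5 yaw err deg 0.49 F carton [0.5 0.6] -0.2 grip 0.01
units [-0.113 -0.055  0.109]
far [('scene', [(0.66, np.float64(1.6)), (0.17, np.float64(1.55)), (0.16, np.float64(0.75)), (0.04, np.float64(0.7))]), ('top', [(0.0, np.float64(1.6)), (0.0, np.float64(1.55)), (0.0, np.float64(1.5)), (0.0, np.float64(1.45))])]
```

{"op": "send_rows", "data": {"steps": [{"tx": -0.05,"ty": 0,"tz": 0.05,"turn": 0,"grip": 0},{"tx": -0.05,"ty": 0,"tz": 0.05,"turn": 0,"grip": 0},{"tx": 0,"ty": 0,"tz": 0,"turn": 0,"grip": 0}]}}

```text
time: 14.05
position: [0.6216, -0.013, 0.074]
tool_rot: [-3.091, -0.563, 0.002]
ft_force: [0.0, -0.5, 0.2]
grip_width: 0.008
grip_force: 0.3
```

```bash
python3 m.py 75 0 60;python3 edge.py far "[40,45,50,55,60,65]"
```

```text
t14.05 carton xy [75.6 -3.2] tip z 60.0 yaw err deg 0.49 F carton [-0.1 -0.5] 0.2 grip 0.01
units [-0.01  -0.054  0.001]
far [('scene', [(0.78, np.float64(1.6)), (0.26, np.float64(1.55)), (0.16, np.float64(0.75)), (0.04, np.float64(0.7))]), ('top', [(0.0, np.float64(1.6)), (0.0, np.float64(1.55)), (0.0, np.float64(1.5)), (0.0, np.float64(1.45))])]
```

{"op": "send_rows", "data": {"steps": [{"tx": 0.4,"ty": 0,"tz": 0,"turn": 0,"grip": 0},{"tx": 0.6,"ty": 0,"tz": -0.6,"turn": 0,"grip": 0},{"tx": 0,"ty": 0.8,"tz": -0.6,"turn": 0,"grip": 0},{"tx": 0,"ty": 0.95,"tz": 0,"turn": 0,"grip": 0},{"tx": -0.3,"ty": 0.9,"tz": 0,"turn": 0,"grip": 0},{"tx": -0.5,"ty": 0.85,"tz": 0,"turn": 0,"grip": 0},{"tx": -0.9,"ty": 0.2,"tz": 0,"turn": 0,"grip": 0},{"tx": -0.6,"ty": 0,"tz": 0,"turn": 0,"grip": 0},{"tx": 0,"ty": 0,"tz": 0,"turn": 0,"grip": 0}]}}

```text
time: 15.28
position: [0.6245, -0.2513, 0.1462]
tool_rot: [3.091, 0.555, -0.005]
ft_force: [-1.4, -0.6, 0.3]
grip_width: 0.004
grip_force: 0.0
```

```bash
python3 m.py 0 -150 40; sed -i 's/1.65,.05/1.66,.03/' edge.py; python3 edge.py far "[20,30,40,45,50,55,60,65]"; python3 edge.py far;python3 edge.py left; python3 -c "
from fit import *
view('c6.png')"
```

```text
t15.28 carton xy [  -3.8 -228. ] tip z 132.2 yaw err deg 0.21 F carton [-1.5 -0.1] 0.3 grip 0.0
units [ 0.074 -1.3    1.536]
far [('scene', [(0.17, np.float64(0.76)), (0.14, np.float64(0.73)), (0.06, np.float64(0.79)), (0.04, np.float64(0.7))]), ('top', [(0.55, np.float64(1.48)), (0.34, np.float64(1.51)), (0.33, np.float64(1.45)), (0.07, np.float64(1.42))])]
far [('scene', [(0.22, np.float64(1.57)), (0.21, np.float64(1.6)), (0.16, np.float64(1.63)), (0.16, np.float64(1.54))]), ('top', [(0.59, np.float64(1.48)), (0.37, np.float64(1.45)), (0.32, np.float64(1.51)), (0.08, np.float64(1.42))])]
left [('scene', [(1.0, np.float64(0.25)), (1.0, np.float64(0.22)), (1.0, np.float64(0.19)), (0.99, np.float64(0.28))]), ('top', [(1.0, np.float64(0.28)), (1.0, np.float64(0.25)), (1.0, np.float64(0.22)), (1.0, np.float64(0.19))])]
```

View pics/c6.png

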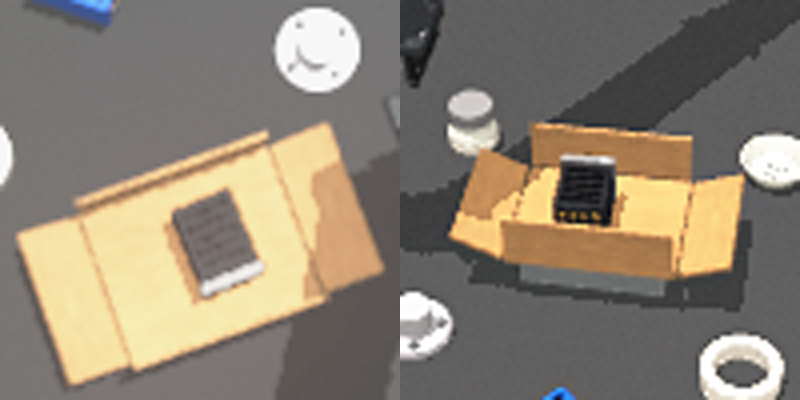

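The picture shows the far flap standing, with its top edge at about (590,230) in the scene crop; the controller is inside and clear. Next I'll measure its angle from the edge points.

```bash
python3 -c "
from fit import *
from scipy.optimize import least_squares
for n,uv in(('scene',[(290.5,205.3),(333.6,209.8)]),('top',[(298.7,190),(347,173.2)])):
    d=grab(n)
    for a in(1.3,1.4,1.5,1.57,1.6):
        L=[(60+50*np.cos(a)+4*np.sin(a),y,40+50*np.sin(a)-4*np.cos(a)) for y in((-73.5,73.5) if n=='scene' else (73.5,-73.5))]
        print(n,a,proj(d,W(P,L)).round(1).tolist(),uv)
"
```

```text
scene 1.3 [[288.5, 207.9], [332.0, 212.5]] [(290.5, 205.3), (333.6, 209.8)]
scene 1.4 [[288.8, 206.6], [332.2, 211.1]] [(290.5, 205.3), (333.6, 209.8)]
scene 1.5 [[289.1, 205.4], [332.4, 209.9]] [(290.5, 205.3), (333.6, 209.8)]
scene 1.57 [[289.4, 204.6], [332.5, 209.1]] [(290.5, 205.3), (333.6, 209.8)]
scene 1.6 [[289.5, 204.3], [332.6, 208.7]] [(290.5, 205.3), (333.6, 209.8)]
top 1.3 [[296.7, 185.2], [344.6, 168.0]] [(298.7, 190), (347, 173.2)]
top 1.4 [[297.2, 186.7], [345.2, 169.4]] [(298.7, 190), (347, 173.2)]
top 1.5 [[297.8, 188.3], [345.8, 171.0]] [(298.7, 190), (347, 173.2)]
top 1.57 [[298.2, 189.4], [346.2, 172.1]] [(298.7, 190), (347, 173.2)]
top 1.6 [[298.3, 189.9], [346.4, 172.5]] [(298.7, 190), (347, 173.2)]
```

{"op": "send_rows", "data": {"steps": [{"tx": 0.07,"ty": -0.6,"tz": 0,"turn": 0,"grip": 0},{"tx": 0,"ty": -0.6,"tz": 0.2,"turn": 0,"grip": 0},{"tx": 0,"ty": 0,"tz": 0.7,"turn": 0,"grip": 0},{"tx": 0,"ty": 0,"tz": 0.65,"turn": 0,"grip": 0},{"tx": 0,"ty": 0,"tz": 0,"turn": 0,"grip": 0}]}}

```text
time: 16.4
position: [0.6034, -0.1784, 0.0504]
tool_rot: [-3.087, -0.564, 0.01]
ft_force: [0.6, -0.1, 0.8]
grip_width: 0.005
grip_force: 0.0
```

```bash
python3 m.py 0 -138 35
```

```text
t16.40 carton xy [   1.5 -152.3] tip z 36.4 yaw err deg 0.52 F carton [ 0.5 -0.3] 0.8 grip 0.01
units [-0.022 -0.238  0.024]
```

{"op": "send_rows", "data": {"steps": [{"tx": -0.02,"ty": -0.12,"tz": 0,"turn": 0,"grip": 0},{"tx": 0,"ty": -0.12,"tz": 0,"turn": 0,"grip": 0},{"tx": 0,"ty": -0.05,"tz": -0.07,"turn": 0,"grip": 0},{"tx": 0,"ty": -0.05,"tz": -0.07,"turn": 0,"grip": 0},{"tx": 0,"ty": -0.065,"tz": -0.07,"turn": 0,"grip": 0},{"tx": 0,"ty": -0.065,"tz": -0.07,"turn": 0,"grip": 0},{"tx": 0,"ty": 0,"tz": 0,"turn": 0,"grip": 0}]}}

```text
time: 17.27
position: [0.5957, -0.1547, 0.0715]
tool_rot: [3.088, 0.562, 0.003]
ft_force: [1.2, -3.6, 1.4]
grip_width: 0.007
grip_force: 2.1
```

```bash
python3 m.py 0 -94 60; python3 edge.py right "[-50,-40,-30,30,40,50]"
```

```text
t17.27 carton xy [   2.5 -127.3] tip z 57.5 yaw err deg 0.45 F carton [-0.1 -3.7] 1.4 grip 0.01
units [-0.037 -0.556 -0.043]
right [('scene', [(1.0, np.float64(0.4)), (1.0, np.float64(0.37)), (1.0, np.float64(0.34)), (1.0, np.float64(0.31))]), ('top', [(0.47, np.float64(-0.05)), (0.46, np.float64(0.01)), (0.46, np.float64(-0.02)), (0.45, np.float64(0.04))])]
```

```bash
python3 - <<'E'
from fit import *
for n in('top','scene'):
    d=grab(n); h=cv2.cvtColor(d['pixels'],cv2.COLOR_RGB2HSV)
    # walk along carton -y at z=40 plane-lines s=±50, report hue/val every few mm
    for s in(-52,52):
        q=proj(d,W(P,[(s,-75-r,40) for r in range(-10,75,5)])).round().astype(int)
        print(n,s,[(int(h[v,u,0]),int(h[v,u,1]),int(h[v,u,2])) for u,v in q])
    for a in(.35,.6,.8,1.,1.2,1.5):
        print(a,proj(d,W(P,[(s,-75-50*np.cos(a),40+50*np.sin(a)) for s in(-52,52)])).round().tolist())
    print(proj(d,W(P,[(s,-75,40) for s in(-52,52)])).round().tolist())
E
```

```text
top -52 [(15, 114, 215), (15, 113, 219), (15, 114, 202), (14, 113, 216), (14, 114, 212), (15, 114, 210), (16, 108, 233), (21, 92, 245), (21, 93, 245), (21, 94, 245), (21, 93, 245), (18, 101, 239), (28, 68, 105), (29, 70, 120), (30, 69, 126), (29, 70, 138), (31, 71, 143)]
top 52 [(173, 11, 92), (14, 50, 118), (14, 96, 207), (22, 89, 246), (21, 89, 246), (21, 93, 245), (21, 90, 245), (19, 99, 242), (14, 81, 113), (9, 25, 72), (10, 22, 71), (13, 25, 71), (15, 22, 69), (10, 22, 70), (29, 54, 100), (30, 57, 108), (13, 23, 76)]
0.35 [[375.0, 205.0], [362.0, 172.0]]
0.6 [[374.0, 205.0], [361.0, 172.0]]
0.8 [[372.0, 206.0], [359.0, 173.0]]
1.0 [[369.0, 207.0], [357.0, 173.0]]
1.2 [[367.0, 208.0], [354.0, 174.0]]
1.5 [[362.0, 209.0], [349.0, 175.0]]
[[359.0, 211.0], [347.0, 178.0]]
scene -52 [(15, 135, 197), (15, 140, 197), (14, 118, 167), (15, 141, 185), (15, 140, 198), (15, 141, 196), (15, 139, 192), (15, 142, 194), (15, 141, 196), (14, 135, 198), (14, 140, 189), (15, 141, 188), (15, 139, 189), (105, 11, 96), (60, 48, 16), (120, 20, 25), (113, 41, 25)]
scene 52 [(15, 139, 167), (15, 137, 171), (14, 140, 169), (20, 121, 255), (19, 127, 255), (16, 138, 247), (13, 112, 128), (12, 48, 80), (90, 17, 61), (100, 12, 62), (105, 16, 62), (60, 4, 66), (75, 8, 65), (60, 4, 65), (90, 12, 66), (60, 3, 97), (90, 12, 64)]
0.35 [[284.0, 188.0], [277.0, 208.0]]
0.6 [[285.0, 186.0], [279.0, 205.0]]
0.8 [[287.0, 184.0], [280.0, 204.0]]
1.0 [[289.0, 183.0], [282.0, 203.0]]
1.2 [[291.0, 183.0], [285.0, 202.0]]
1.5 [[295.0, 182.0], [289.0, 202.0]]
[[297.0, 193.0], [291.0, 212.0]]
```

The flap is rising, at about 0.8 rad. Continue along the arc.

{"op": "send_rows", "data": {"steps": [{"tx": 0,"ty": -0.08,"tz": -0.07,"turn": 0,"grip": 0},{"tx": 0,"ty": -0.08,"tz": -0.06,"turn": 0,"grip": 0},{"tx": 0,"ty": -0.08,"tz": -0.06,"turn": 0,"grip": 0},{"tx": 0,"ty": -0.09,"tz": -0.04,"turn": 0,"grip": 0},{"tx": 0,"ty": -0.09,"tz": -0.03,"turn": 0,"grip": 0},{"tx": 0,"ty": 0,"tz": 0,"turn": 0,"grip": 0}]}}

```text
time: 18.23
position: [0.5852, -0.1275, 0.0852]
tool_rot: [-3.088, -0.566, 0.003]
ft_force: [0.3, -0.4, 0.3]
grip_width: 0.007
grip_force: 0.0
```

```bash
python3 m.py 0 -94 60
```

```text
t18.23 carton xy [  2.  -98.2] tip z 71.2 yaw err deg 0.6 F carton [ 0.1 -0.5] 0.3 grip 0.01
units [-0.032 -0.07   0.187]
```

{"op": "send_rows", "data": {"steps": [{"tx": 0,"ty": -0.03,"tz": 0.05,"turn": 0,"grip": 0},{"tx": 0,"ty": -0.03,"tz": 0.05,"turn": 0,"grip": 0},{"tx": 0,"ty": -0.02,"tz": 0.05,"turn": 0,"grip": 0},{"tx": 0,"ty": 0,"tz": 0,"turn": 0,"grip": 0}]}}

```text
time: 18.73
position: [0.5841, -0.1249, 0.0764]
tool_rot: [-3.09, -0.564, 0.001]
ft_force: [0.6, -0.3, -0.0]
grip_width: 0.011
grip_force: 0.3
```

```bash
python3 m.py 0 -94 60
```

```text
t18.73 carton xy [  1.8 -95.3] tip z 62.4 yaw err deg 0.5 F carton [ 0.4 -0.5] -0.0 grip 0.01
units [-0.03  -0.022  0.04 ]
```

{"op": "send_rows", "data": {"steps": [{"tx": 0,"ty": -0.02,"tz": 0,"turn": 0,"grip": 0},{"tx": 0,"ty": -0.02,"tz": 0,"turn": 0,"grip": 0},{"tx": 0,"ty": 0,"tz": 0,"turn": 0,"grip": 0}]}}

```text
time: 19.1
position: [0.5833, -0.1227, 0.0769]
tool_rot: [-3.09, -0.564, 0.001]
ft_force: [-0.5, -0.4, 0.2]
grip_width: 0.007
grip_force: 0.2
```

```bash
python3 m.py 0 -94 60
```

```text
t19.10 carton xy [  1.9 -93. ] tip z 62.9 yaw err deg 0.51 F carton [-0.6 -0.2] 0.2 grip 0.01
units [-0.032  0.016  0.049]
```

{"op": "send_rows", "data": {"steps": [{"tx": 0,"ty": 0.4,"tz": 0,"turn": 0,"grip": 0},{"tx": 0,"ty": 0.1,"tz": -0.8,"turn": 0,"grip": 0},{"tx": 0,"ty": 0,"tz": -0.6,"turn": 0,"grip": 0},{"tx": 0,"ty": -0.9,"tz": 0,"turn": 0,"grip": 0},{"tx": 0,"ty": -0.9,"tz": 0,"turn": 0,"grip": 0},{"tx": 0,"ty": -0.9,"tz": 0,"turn": 0,"grip": 0},{"tx": 0,"ty": -0.9,"tz": 0,"turn": 0,"grip": 0},{"tx": 0,"ty": -0.9,"tz": 0,"turn": 0,"grip": 0},{"tx": 0,"ty": -0.15,"tz": 0,"turn": 0,"grip": 0},{"tx": 0,"ty": 0,"tz": 0,"turn": 0,"grip": 0}]}}

```text
time: 20.35
position: [0.4965, 0.1094, 0.1613]
tool_rot: [3.09, 0.564, 0.001]
ft_force: [0.3, 0.9, 0.3]
grip_width: 0.004
grip_force: 0.0
```

```bash
python3 m.py 0 153 36; python3 edge.py left
```

```text
t20.35 carton xy [  0.4 154.8] tip z 147.3 yaw err deg 0.51 F carton [0.5 0.7] 0.3 grip 0.0
units [-0.008  0.028  1.854]
left [('scene', [(1.0, np.float64(0.28)), (1.0, np.float64(0.25)), (1.0, np.float64(0.22)), (0.99, np.float64(0.19))]), ('top', [(0.68, np.float64(0.34)), (0.67, np.float64(0.37)), (0.67, np.float64(0.31)), (0.67, np.float64(0.28))])]
```

{"op": "send_rows", "data": {"steps": [{"tx": 0,"ty": 0,"tz": 0.7,"turn": 0,"grip": 0},{"tx": 0,"ty": 0,"tz": 0.7,"turn": 0,"grip": 0},{"tx": 0,"ty": 0,"tz": 0.48,"turn": 0,"grip": 0},{"tx": 0,"ty": 0.1,"tz": 0,"turn": 0,"grip": 0},{"tx": 0,"ty": 0.1,"tz": 0,"turn": 0,"grip": 0},{"tx": 0,"ty": 0.08,"tz": 0,"turn": 0,"grip": 0},{"tx": 0,"ty": 0,"tz": 0,"turn": 0,"grip": 0}]}}

```text
time: 21.32
position: [0.5027, 0.0936, 0.0492]
tool_rot: [3.09, 0.561, 0.003]
ft_force: [-0.5, 0.2, 0.5]
grip_width: 0.008
grip_force: 0.0
```

```bash
python3 m.py 0 94 60
```

```text
t21.32 carton xy [  0.7 137.8] tip z 35.2 yaw err deg 0.41 F carton [-0.4  0.4] 0.5 grip 0.01
units [-0.017  0.731 -0.413]
```

{"op": "send_rows", "data": {"steps": [{"tx": 0,"ty": 0.05,"tz": -0.03,"turn": 0,"grip": 0},{"tx": 0,"ty": 0.05,"tz": -0.08,"turn": 0,"grip": 0},{"tx": 0,"ty": 0.05,"tz": -0.08,"turn": 0,"grip": 0},{"tx": 0,"ty": 0.065,"tz": -0.08,"turn": 0,"grip": 0},{"tx": 0,"ty": 0.065,"tz": -0.08,"turn": 0,"grip": 0},{"tx": 0,"ty": 0,"tz": 0,"turn": 0,"grip": 0}]}}

```text
time: 22.08
position: [0.5072, 0.0806, 0.0701]
tool_rot: [-3.088, -0.565, -0.0]
ft_force: [-3.7, 4.9, 3.7]
grip_width: 0.006
grip_force: 2.8
```

```bash
python3 m.py 0 94 60
```

```text
t22.07 carton xy [  0.5 124.1] tip z 56.1 yaw err deg 0.56 F carton [-1.8  5.9] 3.7 grip 0.01
units [-0.013  0.501 -0.066]
```

{"op": "send_rows", "data": {"steps": [{"tx": 0,"ty": 0.08,"tz": -0.07,"turn": 0,"grip": 0},{"tx": 0,"ty": 0.08,"tz": -0.06,"turn": 0,"grip": 0},{"tx": 0,"ty": 0.08,"tz": -0.06,"turn": 0,"grip": 0},{"tx": 0,"ty": 0.09,"tz": -0.03,"turn": 0,"grip": 0},{"tx": 0,"ty": 0.08,"tz": -0.02,"turn": 0,"grip": 0},{"tx": 0,"ty": 0,"tz": 0,"turn": 0,"grip": 0}]}}

```text
time: 22.82
position: [0.5163, 0.0544, 0.0834]
tool_rot: [3.09, 0.561, -0.001]
ft_force: [0.7, -0.2, 0.1]
grip_width: 0.007
grip_force: 0.0
```

```bash
python3 m.py 0 93 60
```

```text
t22.82 carton xy [ 0.  96.3] tip z 69.4 yaw err deg 0.42 F carton [ 0.5 -0.5] 0.1 grip 0.01
units [-0.001  0.055  0.156]
```

{"op": "send_rows", "data": {"steps": [{"tx": 0,"ty": 0.03,"tz": 0.07,"turn": 0,"grip": 0},{"tx": 0,"ty": 0.03,"tz": 0.07,"turn": 0,"grip": 0},{"tx": 0,"ty": 0,"tz": 0,"turn": 0,"grip": 0},{"tx": 0,"ty": 0,"tz": 0,"turn": 0,"grip": 0},{"tx": 0,"ty": -0.5,"tz": 0,"turn": 0,"grip": 0},{"tx": 0,"ty": -0.6,"tz": -0.6,"turn": 0,"grip": 0},{"tx": 0,"ty": -0.8,"tz": -0.5,"turn": 0,"grip": 0},{"tx": 0,"ty": -0.8,"tz": 0,"turn": 0,"grip": 0},{"tx": 0,"ty": 0,"tz": 0,"turn": 0,"grip": 0}]}}

```text
time: 23.95
position: [0.4587, 0.2081, 0.142]
tool_rot: [-3.088, -0.575, -0.002]
ft_force: [0.6, -0.5, -0.5]
grip_width: 0.005
grip_force: 0.0
```

```bash
cat > prof.py <<'E'
from fit import *
# edge rows: intensity profile across free edge for each flap, several angles (outer-edge corner), gradient peak
fl={'far':lambda s,x,z:(60+x,s,z),'near':lambda s,x,z:(-60-x,s,z),'left':lambda s,x,z:(s,75+x,z),'right':lambda s,x,z:(s,-75-x,z)}
for n in('top','scene'):
    d=grab(n); m=cv2.cvtColor(d['pixels'],cv2.COLOR_RGB2LAB)[...,2].astype(np.float32)
    for k,g in fl.items():
        # walk along z=90 plane outward from -15..+35 mm, b-channel (cardboard is high)
        S=np.linspace(-40,40,17); row=[]
        for x in range(-14,30,2):
            u=proj(d,W(P,[g(s,x,90) for s in S])).astype(np.float32)
            row.append(int(cv2.remap(m,u[:,:1],u[:,1:],cv2.INTER_LINEAR).mean()))
        print(n,k,row)
E
python3 m.py 0 94 60; python3 prof.py
```

```text
t23.95 carton xy [ -1.1 260.5] tip z 128.0 yaw err deg 0.93 F carton [ 0.4 -0.6] -0.5 grip 0.0
units [-0.029  2.775  1.131]
top far [159, 160, 161, 157, 151, 150, 156, 160, 157, 146, 133, 129, 129, 129, 129, 129, 129, 128, 128, 128, 128, 128]
top near [158, 158, 158, 158, 158, 157, 157, 158, 160, 159, 148, 134, 130, 129, 129, 129, 129, 129, 129, 129, 129, 129]
top left [159, 159, 159, 159, 159, 159, 160, 159, 160, 161, 156, 144, 133, 130, 130, 130, 130, 130, 129, 129, 129, 129]
top right [158, 160, 160, 158, 154, 151, 150, 150, 153, 158, 160, 156, 142, 131, 129, 129, 129, 129, 129, 129, 129, 129]
scene far [152, 155, 154, 151, 148, 150, 158, 166, 169, 167, 163, 160, 159, 159, 159, 159, 159, 159, 160, 160, 160, 160]
scene near [159, 159, 159, 159, 159, 160, 163, 165, 164, 156, 143, 132, 126, 126, 127, 127, 127, 128, 128, 128, 128, 128]
scene left [167, 167, 166, 166, 166, 166, 166, 166, 169, 172, 168, 155, 140, 129, 127, 127, 127, 127, 127, 127, 127, 127]
scene right [156, 153, 151, 151, 152, 153, 154, 156, 159, 164, 168, 157, 137, 127, 126, 127, 128, 128, 129, 129, 130, 130]
```

The far flap reads upright. The side flaps read about 3 mm outward at the top (about 1.5 rad), so I'll nudge both a few mm more, watching force.

{"op": "send_rows", "data": {"steps": [{"tx": 0,"ty": 0.9,"tz": 0,"turn": 0.1,"grip": 0},{"tx": 0,"ty": 0.9,"tz": 0.1,"turn": 0,"grip": 0},{"tx": 0,"ty": 0.4,"tz": 0.4,"turn": 0,"grip": 0},{"tx": 0,"ty": 0,"tz": 0.6,"turn": 0,"grip": 0},{"tx": 0,"ty": 0.25,"tz": 0,"turn": 0,"grip": 0},{"tx": 0,"ty": 0.2,"tz": 0,"turn": 0,"grip": 0},{"tx": 0,"ty": 0.06,"tz": 0,"turn": 0,"grip": 0},{"tx": 0,"ty": 0,"tz": 0,"turn": 0,"grip": 0}]}}

```text
time: 25.05
position: [0.5171, 0.0509, 0.0762]
tool_rot: [3.094, 0.541, 0.003]
ft_force: [0.5, -0.2, -0.1]
grip_width: 0.006
grip_force: 0.0
```

```bash
python3 m.py 0 90 60
```

```text
t25.05 carton xy [-0.4 92.8] tip z 62.2 yaw err deg -0.34 F carton [ 0.4 -0.4] -0.1 grip 0.01
units [0.008 0.046 0.036]
```

{"op": "send_rows", "data": {"steps": [{"tx": 0,"ty": 0.03,"tz": 0,"turn": 0,"grip": 0},{"tx": 0,"ty": 0.03,"tz": 0,"turn": 0,"grip": 0},{"tx": 0,"ty": 0,"tz": 0,"turn": 0,"grip": 0}]}}

```text
time: 25.42
position: [0.5177, 0.0482, 0.0754]
tool_rot: [-3.094, -0.543, -0.001]
ft_force: [0.7, 1.1, 1.2]
grip_width: 0.006
grip_force: 0.6
```

```bash
python3 m.py 0 88 60;python3 prof.py | grep left
```

```text
t25.43 carton xy [-0.8 90. ] tip z 61.4 yaw err deg -0.28 F carton [1.  0.8] 1.2 grip 0.01
units [0.014 0.034 0.023]
top left [154, 154, 154, 153, 152, 151, 151, 152, 153, 153, 153, 153, 153, 153, 153, 154, 153, 153, 153, 153, 153, 153]
scene left [154, 154, 154, 154, 154, 153, 152, 152, 148, 141, 134, 130, 131, 131, 129, 127, 127, 127, 126, 126, 127, 127]
```

{"op": "send_rows", "data": {"steps": [{"tx": 0,"ty": 0.03,"tz": 0,"turn": 0,"grip": 0},{"tx": 0,"ty": 0.01,"tz": 0,"turn": 0,"grip": 0},{"tx": 0,"ty": 0,"tz": 0,"turn": 0,"grip": 0}]}}

```text
time: 25.9
position: [0.5177, 0.0479, 0.0753]
tool_rot: [-3.091, -0.544, 0.001]
ft_force: [-2.5, 5.6, 3.0]
grip_width: 0.007
grip_force: 3.3
```

```bash
python3 m.py 0 88 60
```

```text
t25.90 carton xy [-0.9 89.7] tip z 61.3 yaw err deg -0.21 F carton [-0.4  6.1] 3.0 grip 0.01
units [0.015 0.029 0.021]
```

The left flap is at its stop (6 N, no motion). Now the right one.

{"op": "send_rows", "data": {"steps": [{"tx": 0,"ty": -0.4,"tz": 0,"turn": 0,"grip": 0},{"tx": 0,"ty": -0.2,"tz": -0.8,"turn": 0,"grip": 0},{"tx": 0,"ty": 0,"tz": -0.6,"turn": 0,"grip": 0},{"tx": 0,"ty": 0.9,"tz": 0,"turn": 0,"grip": 0},{"tx": 0,"ty": 0.9,"tz": 0,"turn": 0,"grip": 0},{"tx": 0,"ty": 0.9,"tz": 0,"turn": 0,"grip": 0},{"tx": 0,"ty": 0.9,"tz": 0,"turn": 0,"grip": 0},{"tx": 0,"ty": 0.75,"tz": 0,"turn": 0,"grip": 0},{"tx": 0,"ty": 0,"tz": 0,"turn": 0,"grip": 0}]}}

```text
time: 27.02
position: [0.5943, -0.1723, 0.158]
tool_rot: [3.095, 0.529, -0.003]
ft_force: [-0.0, 0.7, 0.4]
grip_width: 0.01
grip_force: 0.0
```

```bash
python3 m.py 0 -93 61
```

```text
t27.02 carton xy [  -5.  -143.3] tip z 144.0 yaw err deg -0.75 F carton [0.2 0.7] 0.4 grip 0.01
units [ 0.075 -0.842  1.382]
```

{"op": "send_rows", "data": {"steps": [{"tx": 0.07,"ty": 0,"tz": 0.7,"turn": -0.07,"grip": 0},{"tx": 0,"ty": 0,"tz": 0.68,"turn": 0,"grip": 0},{"tx": 0,"ty": -0.35,"tz": 0,"turn": 0,"grip": 0},{"tx": 0,"ty": -0.3,"tz": 0,"turn": 0,"grip": 0},{"tx": 0,"ty": -0.15,"tz": 0,"turn": 0,"grip": 0},{"tx": 0,"ty": 0,"tz": 0,"turn": 0,"grip": 0}]}}

```text
time: 27.78
position: [0.5828, -0.1186, 0.0782]
tool_rot: [3.09, 0.56, 0.004]
ft_force: [-0.5, -0.9, 0.1]
grip_width: 0.0
grip_force: 0.0
```

```bash
python3 m.py 0 -92 61
```

```text
t27.77 carton xy [  2.8 -89. ] tip z 64.2 yaw err deg 0.37 F carton [-0.7 -0.6] 0.1 grip 0.0
units [-0.047  0.05   0.053]
```

{"op": "send_rows", "data": {"steps": [{"tx": 0,"ty": -0.03,"tz": 0,"turn": 0,"grip": 0},{"tx": 0,"ty": -0.02,"tz": 0,"turn": 0,"grip": 0},{"tx": 0,"ty": 0,"tz": 0,"turn": 0,"grip": 0}]}}

```text
time: 28.15
position: [0.5811, -0.1174, 0.0765]
tool_rot: [3.092, 0.556, 0.0]
ft_force: [0.5, -0.2, 0.9]
grip_width: 0.007
grip_force: 0.4
```

```bash
python3 m.py 0 -92 61
```

```text
t28.15 carton xy [  1.6 -87.3] tip z 62.5 yaw err deg 0.22 F carton [ 0.4 -0.3] 0.9 grip 0.01
units [-0.027  0.078  0.024]
```

{"op": "send_rows", "data": {"steps": [{"tx": 0,"ty": -0.02,"tz": 0,"turn": 0,"grip": 0},{"tx": 0,"ty": -0.02,"tz": 0,"turn": 0,"grip": 0},{"tx": 0,"ty": 0,"tz": 0,"turn": 0,"grip": 0}]}}

```text
time: 28.52
position: [0.5808, -0.1166, 0.0766]
tool_rot: [3.09, 0.554, 0.002]
ft_force: [2.3, -4.7, 0.6]
grip_width: 0.006
grip_force: 2.5
```

```bash
python3 m.py 0 -92 61
```

```text
t28.52 carton xy [  1.6 -86.5] tip z 62.6 yaw err deg 0.18 F carton [ 0.5 -5.2] 0.6 grip 0.01
units [-0.026  0.092  0.026]
```

{"op": "send_rows", "data": {"steps": [{"tx": 0,"ty": 0.4,"tz": 0,"turn": 0,"grip": 0},{"tx": 0,"ty": 0.5,"tz": -0.6,"turn": 0,"grip": 0},{"tx": 0,"ty": 0.8,"tz": -0.6,"turn": 0,"grip": 0},{"tx": 0,"ty": 0.7,"tz": 0,"turn": 0,"grip": 0},{"tx": 0,"ty": 0,"tz": 0,"turn": 0,"grip": 0}]}}

```text
time: 29.15
position: [0.6298, -0.2559, 0.1476]
tool_rot: [3.092, 0.545, -0.001]
ft_force: [-0.7, 0.2, -0.4]
grip_width: 0.007
grip_force: 0.0
```

```bash
python3 m.py 128 -3 130; python3 prof.py
```

```text
t29.15 carton xy [  -0.4 -234.1] tip z 133.6 yaw err deg -0.16 F carton [-0.6  0.5] -0.4 grip 0.01
units [ 2.129 -3.858  0.053]
top far [159, 160, 161, 157, 151, 150, 156, 160, 157, 146, 133, 129, 129, 129, 129, 128, 128, 129, 129, 128, 128, 128]
top near [158, 158, 157, 157, 157, 157, 157, 158, 159, 159, 148, 134, 130, 129, 129, 129, 129, 129, 129, 129, 129, 129]
top left [158, 158, 158, 158, 158, 159, 159, 159, 158, 148, 135, 130, 130, 130, 130, 130, 129, 129, 129, 129, 130, 130]
top right [159, 159, 158, 157, 155, 154, 159, 160, 155, 140, 130, 129, 129, 129, 129, 129, 129, 129, 129, 129, 129, 129]
scene far [152, 154, 154, 151, 148, 151, 158, 166, 169, 167, 162, 160, 158, 158, 159, 159, 159, 159, 160, 160, 159, 159]
scene near [159, 158, 158, 158, 159, 160, 163, 165, 164, 156, 143, 132, 127, 126, 127, 127, 128, 128, 128, 128, 128, 128]
scene left [167, 167, 166, 166, 166, 167, 169, 172, 170, 163, 155, 146, 136, 129, 127, 127, 127, 127, 127, 127, 127, 127]
scene right [157, 154, 152, 152, 154, 159, 166, 170, 159, 137, 126, 126, 127, 128, 128, 128, 128, 128, 129, 129, 130, 130]
```

All four edges read upright and the arm is clear. Handing in.

```bash
python3 -c "
from bench import ctrl; print(ctrl.close_job())"
```

```text
the job is handed in; nothing more can be done
None
```

The job is handed in, at about 29 s of the 58 s: the controller was slid wholly onto the carton floor, about 20 mm clear of the far fold, then the far, right and left flaps were folded up in that order. In the last camera measurements all four flaps read upright and the arm was clear; I saw nothing else on the bench disturbed, though I did not re-measure those items at the end, and no verdict came back.

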